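Slide the tub under the lid press and hold the lever down in its third notch

ROBOT

A 6-joint arm with a two-finger parallel gripper is mounted at the origin on the work surface. World frame = base frame: x ahead of the robot, y to its left, z up, the work surface at z = 0. Lengths are in m, angles in rad, forces in N, time in s.
With the tool pointing down it reaches from about 0.25 to 0.85 m from the base axis. Payload 12.5 kg.
Tool frame: the origin (TCP) lies between the finger pads; the fingertips stand 25 mm ahead of it and the grasp point (between the pads) lies 6 mm ahead of it; z points along the fingers, y is the direction in which the jaws open and shut (so a half turn about z gives the same grasp; the last joint's range is limited). The gripper opens to 93 mm and grips with 3 to 60 N. Pads are 15 mm wide; open, the fingers measure 128 mm over their backs; the gripper's body (75 mm by 188 mm) begins 65 mm behind the grasp point.
Start: joints at [-1.187, 0.351, 1.652, -0, 1.139, -0.085], TCP at [0.249, -0.491, 0.244] pointing down, gripper open.
Joint ranges: [-2.75, 2.75], [-0.79, 2.1], [0.01, 2.65], [-1.57, 4.71], [0.07, 3.14], [-2.87, 2.87]. Speed limits (rad/s): [2.22, 2.22, 2.79, 3.14, 3.14, 3.14].

INTERFACE

Orientations are given as a unit quaternion [x, y, z, w].
In Python, from plant import sense, eyes, manip gives the robot as it stands.
- The arm moves only by the tool carry_out, never from a script. Its arguments are lists of equal length, an entry for each row: "gripper": the gripper command: -1 is fully open, 1 is shut, values between are in proportion; "dp": the shift along the tool's x, y, z in cm, a list of three; "yaw": the turn about the tool's z in degrees. A call has 1 to 10 rows; each row is the pose to reach, as a shift and turn from the pose commanded when the call began, along the tool's axes at that moment; what a row does not reach only later rows make up. A row lasts 1/12 s, in which the tool goes at most 41.7 mm and 7.16 degrees, less where a joint would pass 70% of its speed; a pose out of reach is approached as far as the arm can. A call with a gripper value outside its range is refused whole. The fingers move at their own pace and stop on an object; "newtons" is the grip in N (left out, the last holds). Time passes only in rows, so rows that repeat a pose let the fingers close. It gives the time, the measured TCP pose, the force and the opening at its end, in the units of the state.
- sense(): the state, without advancing time (a new reading comes with each control period).
- eyes.camera(name): name is "side" or "top" or "wrist"; returns the picture (384x512x3 uint8, blue, green, red); there is no depth.
- eyes.camera_info(name): a dict with "fovy" (degrees; the focal length in pixels is half the picture's height over the tangent of half this angle, whatever the lens; pixels are square), "cx", "cy" (the principal point, pixels), "pose" (4x4, takes a point from camera to world coordinates). Camera axes: x right, y down, z forward; pixel columns grow to the right and rows downward; lengths in m; the calibration is good to about 2 mm. The wrist camera is an equidistant fisheye: a pixel r from the principal point sees the ray r / f radians off the axis. A picture is of the moment at which its call begins: read the wrist's pose just before it. camera_info takes no time and is no camera call; for the wrist camera it gives the pose at the moment of the call.
- manip.sign_off(): hands the job in, once; it reports no verdict.
Trained networks look in the newest picture that a camera, given by its name, has taken for a name from the list of things; names that differ only in an ending like _2 or _b are one class to them, and where a whole thing is asked for, a point or a joint stands for the part that bears it (a point fixed in the world has none). Each returns a list of dicts, best first, with "conf" (0 to 1); they miss things now and then, are a little off and sometimes report something else, mostly with a low value. They report only what shows in the picture. A call takes as long as a camera call. They do not tell look-alikes from the thing itself.
- eyes.recognise(camera, thing): "at" ([column, row] in pixels, amid what is visible of it).
- eyes.mark_of(camera, thing): "at" ([column, row] in pixels: a listed point, or the origin of a listed thing).
The state is a dict: "clock": time; "q": joint angles; "joint_velocities": joint speeds; "tau": joint torques, N m; "ee_pos": TCP position; "ee_rot": TCP orientation; "ft_force": force on the tool from outside, world axes, zero at the start; "wrist_torque": the same for the moment, N m; "gripper_width": finger opening in m.
Only numpy, scipy, OpenCV 4.12 (cv2) and the standard library are available. Lean on these libraries where they do the work, as an engineer would, in place of code of your own. Each camera call takes 0.05 s, during which the arm holds its last target.

TASK

On the packing bench, slide the blue sled that carries the lidded tub along its lane, fully home against the stop under the press head. Leaving the sled there, press the red lever bar down past its first two notches (yellow marks) into the third (green mark), so that the press squeezes the orange lid down, and keep holding it there: the lever springs back if let go, so finish while still holding it down. Leave the tin, the jar and the carton where they stand.

Things in the scene. Friction and masses are not known exactly. Their poses are not given: they have to be found in the camera images.
- press: Bench lid press, fixed. Origin on the table under the ram's axis; y runs along the sled lane to its open end (the sled enters moving to -y), z up. Base plate 130 mm (x) by 500 mm (y -125 to 375), 10 mm thick; guide rails along y, inner faces at x = +-47 mm, 22 mm above the table. Rubber stop face at y = -45 mm. Grey column 70 mm (x), y -120 to -64 mm, 250 mm tall.
- ram_axis (a point): Point on the base plate (10 mm above the table) under the ram's axis, axes as the press; the tub's axis stands here when home. The press head overhangs from the column to y = +50 mm, 155 to 250 mm above the table; below it the ram's plate (radius 32 mm), underside at 123 mm with the lever up. The lever drives it down 42 mm per rad.
- lever_hinge (a point): Centre of the lever's hinge in the press column, 200 mm above the table, at x = 0, y = -90 mm of the press; the hinge axis is the press's x axis. Axes as the press.
- bar (a point): Centre of the lever's red level cross bar: radius 12 mm, 88 mm long along the press's x, 170 mm from the hinge on a steel arm (radius 8 mm) on the column's -y side. In the press frame y = -90 - 170 cos(e), z = 200 + 170 sin(e) mm, e = 0.45 rad minus the lever's joint value: 274 mm above the table at rest, 135 mm in the third notch.
- lever (a joint): Lever angle, rad: 0 at rest (bar up), growing as the bar is pressed down. A spring always returns it to 0. Notches are felt at 0.28 (first), 0.56 (second) and 0.84 (third); none keeps it when let go. Stop at 0.885. The bar takes about 4 to 11 N, in the third notch 6 to 9 N.
- sled_post (a point): Centre of the sled's upright black grip post, 22 by 22 mm, 62 mm tall (18 to 80 mm above the table), sides along the sled's axes; this point is 55 mm above the table. It stands 150 mm from the tub's axis on the sled's +y side, so at y = +150 mm of the press with the sled home.
- tub (a point): Middle of the white and green tub (radius 41 mm, 62 mm tall) fixed on the sled, on its axis, 49 mm above the table. The loose sled is a blue plate 90 mm (x) by 215 mm (y -45 to +170 from the tub's axis), 8 mm thick, 0.4 to 0.9 kg in all, lying on the base plate between the rails with 2 mm play a side; axes parallel to the press's.
- lid (a joint): How far the tub's orange lid (radius 42 mm) is pressed down, m: 0 as it sits proud (top 94 mm above the table), 0.009 at most; springy, it rises when not pressed. About 0.006 in the third notch.
- tin: Bystander: food tin, radius 34 mm, 100 mm tall, yellow label; origin at the centre of its underside.
- jar: Bystander: jar with a red cap, radius 32 mm, 110 mm tall; origin at the centre of its underside.
- carton: Bystander: cardboard carton 60 by 90 by 70 mm; origin at the centre of its underside.
Things that resemble listed ones, but are neither listed nor needed, are in the scene too. Of the things like the part that bears sled_post, leave any that is brown or turquoise; of the rest the larger one is meant.

How it is judged:
By the outcome, as a careful person would: the job done as asked, in the order asked, and still so for the second after the job is handed in, while the arm keeps its last pose, push and grip.
It also fails if it takes over 58 s, if anything falls off the work surface, if the arm or the gripper's body presses on something with over 40 N, if the wrist force passes 120 N, or if a joint passes its speed limit or range.

## Working session

There is one attempt and no reset: what is moved stays moved. The work goes in short steps, Python scripts to look and compute and a tool call to move; the robot and the scene stay as the last step left them, time stands still between calls to the robot, and variables do not carry over. Pictures are saved under pics/ and viewed, and the job is handed in when it is done.

Besides the shell and the picture viewer there is one more tool, called as a command line: name --pt "numbers of a row" for each row, then --argument value for the rest. carry_out: Moves the arm, as the interface text tells. Its arguments: {"type":"object","properties":{"gripper":{"type":"array"},"dp":{"type":"array"},"yaw":{"type":"array"},"newtons":{"type":"number"}},"required":["gripper","dp","yaw"]}

```bash
mkdir -p pics; ls; python3 - <<'E'
from plant import sense, eyes, manip
import cv2
for n in ["side","top","wrist"]:
    im=eyes.camera(n); cv2.imwrite(f"pics/{n}0.png",im)
    i=eyes.camera_info(n); print(n,i)
s=sense(); print(s)
for n in ["top","side"]:
  for t in ["sled_post","tub","bar","ram_axis","lever_hinge","press","tin","jar","carton"]:
    r=eyes.mark_of(n,t); print(n,t,[(x["conf"],x["at"]) for x in r][:4])
print(sense()["clock"])
E
```

```text
pics
side {'fovy': 43.43637875269505, 'cx': 255.94778565200738, 'cy': 199.00109859569483, 'pose': array([[-0.95254659, -0.22762874,  0.20208949,  0.28870591],
       [-0.30401632,  0.74445667, -0.59443953,  0.8543669 ],
       [-0.01513535, -0.62766984, -0.77833251,  1.14758444],
       [ 0.        ,  0.        ,  0.        ,  1.        ]])}
top {'fovy': 46.157814230929624, 'cx': 248.79268971554353, 'cy': 187.2523088889025, 'pose': array([[ 0.00469068, -0.98873518,  0.14960194,  0.34444508],
       [-0.99998769, -0.0043963 ,  0.0022984 ,  0.09983615],
       [-0.00161481, -0.14961088, -0.98874364,  1.50938671],
       [ 0.        ,  0.        ,  0.        ,  1.        ]])}
wrist {'fovy': 65.70646984690485, 'cx': 256.4219158407409, 'cy': 191.5183557956744, 'pose': array([[ 4.51441417e-01, -8.56841460e-01, -2.49044894e-01,
         3.17956511e-01],
       [-8.92300738e-01, -4.33439152e-01, -1.26213686e-01,
        -4.56719376e-01],
       [ 1.99311416e-04,  2.79201028e-01, -9.60232652e-01,
         3.83560809e-01],
       [ 0.00000000e+00,  0.00000000e+00,  0.00000000e+00,
         1.0
[... 1084 characters left out ...]
323.9, 191.9]), (0.51, [276.4, 252.8])]
top press [(0.61, [286.8, 195.9])]
top tin [(0.58, [280.2, 251.8])]
top jar [(0.87, [246.6, 136.9])]
top carton [(0.57, [316.0, 136.5])]
side sled_post [(0.97, [357.6, 145.7]), (0.8, [243.3, 258.4]), (0.77, [309.6, 255.7]), (0.34, [271.1, 203.1])]
side tub [(0.94, [356.1, 183.2]), (0.94, [305.3, 377.4]), (0.9, [261.1, 218.5]), (0.67, [321.2, 291.3])]
side bar [(0.73, [244.5, 260.4]), (0.59, [297.8, 83.1]), (0.23, [271.4, 201.0])]
side ram_axis [(0.67, [272.9, 203.2])]
side lever_hinge [(0.78, [280.1, 137.8])]
side press [(0.82, [267.6, 199.4])]
side tin [(0.55, [325.1, 225.0])]
side jar [(0.91, [186.5, 217.1])]
side carton [(0.82, [212.3, 161.4])]
1.05
```

View pics/top0.png

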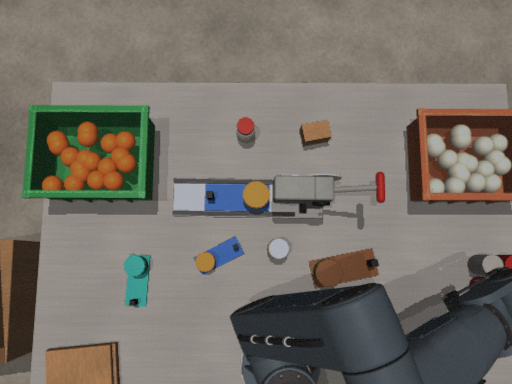

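View pics/side0.png

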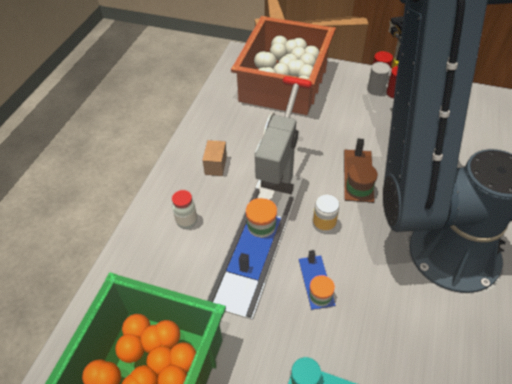

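View pics/wrist0.png

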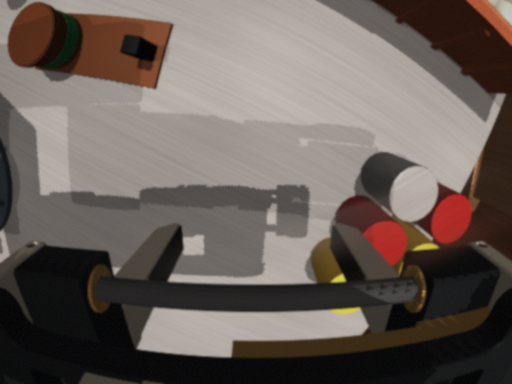

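The top view shows the press on the lane with its head near (305,190) and the red bar at (381,187). The large blue sled's tub is at (256,195) and its post at (210,196). The smaller blue sled and the brown and turquoise ones are look-alikes. Next I'll triangulate.

```bash
cat > h.py <<'E'
import numpy as np
from plant import sense, eyes, manip
def ray(n,px,info=None):
    i=info or eyes.camera_info(n); f=192/np.tan(np.radians(i["fovy"]/2))
    d=np.array([(px[0]-i["cx"])/f,(px[1]-i["cy"])/f,1.])
    if n=="wrist":
        r=np.hypot(d[0],d[1]); d=np.array([d[0]/r*np.sin(r),d[1]/r*np.sin(r),np.cos(r)]) 
    T=i["pose"]; return T[:3,3],T[:3,:3]@(d/np.linalg.norm(d))
def atz(n,px,z,info=None):
    o,d=ray(n,px,info); return o+d*(z-o[2])/d[2]
def tri(l):
    A=0;b=0
    for n,p in l:
        o,d=ray(n,p); P=np.eye(3)-np.outer(d,d); A=A+P; b=b+P@o
    return np.linalg.solve(A,b)
def proj(n,X,info=None):
    i=info or eyes.camera_info(n); f=192/np.tan(np.radians(i["fovy"]/2))
    T=i["pose"]; c=T[:3,:3].T@(np.array(X)-T[:3,3])
    if n=="wrist":
        t=np.arctan2(np.hypot(c[0],c[1]),c[2]); k=t/np.hypot(c[0],c[1])*f; return i["cx"]+k*c[0],i["cy"]+k*c[1]
    return i["cx"]+f*c[0]/c[2],i["cy"]+f*c[1]/c[2]
E
python3 - <<'E'
from h import *
import cv2
np.set_printoptions(precision=4,suppress=True)
print("post",atz("top",(207.7,195.9),.055),atz("side",(243.3,258.4),.055))
print("bar",atz("top",(384.8,188.5),.274),atz("top",(381,187),.274),atz("side",(297.8,83.1),.274))
print("ram",atz("top",(286,196.4),.01),atz("side",(272.9,203.2),.01))
print("hinge",atz("top",(323.9,191.9),.2),atz("side",(280.1,137.8),.2))
print("press",atz("top",(286.8,195.9),0),atz("side",(267.6,199.4),0))
print("lidtop",atz("top",(256.5,195),.094),atz("side",(262,209),.094))
t=cv2.imread("pics/top0.png");s=cv2.imread("pics/side0.png")
cv2.imwrite("pics/topc.png",cv2.resize(t[160:235,160:400],None,fx=3.3,fy=3.3,interpolation=cv2.INTER_CUBIC))
cv2.imwrite("pics/sidec.png",cv2.resize(s[60:320,190:330],None,fx=2.3,fy=2.3,interpolation=cv2.INTER_CUBIC))
E
```

```text
post [0.5354 0.2369 0.055 ] [0.543  0.2224 0.055 ]
bar [ 0.5295 -0.2741  0.274 ] [ 0.5337 -0.2637  0.274 ] [ 0.5306 -0.257   0.274 ]
ram [ 0.5408 -0.0216  0.01  ] [ 0.5304 -0.0139  0.01  ]
hinge [ 0.5298 -0.1175  0.2   ] [ 0.537  -0.0997  0.2   ]
press [ 0.5439 -0.0252  0.    ] [ 0.5521 -0.031   0.    ]
lidtop [0.5339 0.0786 0.094 ] [0.5355 0.0786 0.094 ]
```

View pics/topc.png

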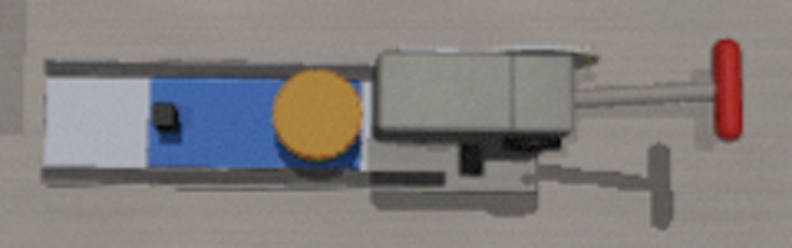

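View pics/sidec.png

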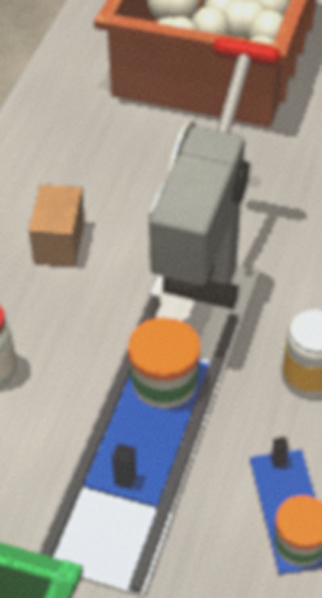

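```bash
python3 - <<'E'
from h import *
np.set_printoptions(precision=4,suppress=True)
c=lambda x,y:(160+x/3.3-.35,160+y/3.3-.35)
for n,p,z in [("posttop",(164,112),.08),("lid",(317,113),.094),("bar",(728,89),.286),("railU L",(46,62),.022),("railU R",(370,67),.022),("railL L",(43,183),.022),("railL R",(440,186),.022),("plateend U",(45,80),.01),("plateend L",(45,167),.01),("blueU",(150,79),.018),("blueL",(148,167),.018),("headFrontU",(376,56),.25),("headFrontL",(376,132),.25),("headbackU",(572,54),.25),("headbackL",(572,131),.25)]:
    print(n,atz("top",c(*p),z))
s=lambda x,y:(190+x/2.3-.3,60+y/2.3-.3)
for n,p,z in [("posttop",(123,450),.08),("lid",(165,334),.094),("bar",(247,46),.28),("blueR",(158,507),.018),("blueL",(86,489),.018),("endL",(53,562),.01),("endR",(133,588),.01)]:
    print("S",n,atz("side",s(*p),z))
E
```

```text
posttop [0.5396 0.2294 0.08  ]
lid [0.5374 0.0811 0.094 ]
bar [ 0.5329 -0.2582  0.286 ]
railU L [0.5982 0.3553 0.022 ]
railU R [0.5945 0.0265 0.022 ]
railL L [0.4752 0.3547 0.022 ]
railL R [ 0.474  -0.0433  0.022 ]
plateend U [0.5816 0.3578 0.01  ]
plateend L [0.4925 0.3552 0.01  ]
blueU [0.5819 0.2498 0.018 ]
blueL [0.4921 0.2501 0.018 ]
headFrontU [0.5658 0.0326 0.25  ]
headFrontL [0.5    0.0328 0.25  ]
headbackU [ 0.5683 -0.1359  0.25  ]
headbackL [ 0.5016 -0.1343  0.25  ]
S posttop [0.5404 0.2281 0.08  ]
S lid [0.5412 0.0654 0.094 ]
S bar [ 0.5349 -0.2639  0.28  ]
S blueR [0.4918 0.253  0.018 ]
S blueL [0.5792 0.2552 0.018 ]
S endL [0.5848 0.3502 0.01  ]
S endR [0.4891 0.3533 0.01  ]
```

```bash
cat >> h.py <<'E'
from scipy.spatial.transform import Rotation as R
def plan(t,ang=None):
    """dp (cm) to bring TCP to world t; yaw (deg) so tool y points at world angle ang (deg)"""
    s=sense(); M=R.from_quat(s["ee_rot"]).as_matrix()
    dp=M.T@(np.array(t)-s["ee_pos"])*100
    a=np.degrees(np.arctan2(M[1,1],M[0,1]))
    out=dict(dp=dp.round(2),pos=s["ee_pos"].round(4),yang=round(a,2),q=s["q"].round(2),F=s["ft_force"].round(1),w=round(s["gripper_width"],4),clk=s["clock"],tilt=M[:,2].round(3))
    if ang is not None: out["yaw"]=round((a-ang+180)%360-180,2)
    print(out)
E
python3 -c "
from h import *
plan([.5375,.229,.34],0)"
```

```text
{'dp': array([ 58.3 , -51.14,  -9.64]), 'pos': array([ 0.2485, -0.4906,  0.2436]), 'yang': np.float64(-63.14), 'q': array([-1.19,  0.35,  1.65, -0.  ,  1.14, -0.08]), 'F': array([ 0.7, -0.5, -0.7]), 'w': 0.0931, 'clk': 1.05, 'tilt': array([-0.,  0., -1.]), 'yaw': np.float64(-63.14)}
```

carry_out --gripper '[-1,-1,-1,-1,-1,-1,-1,-1,-1,-1]' --pt "0 0 -4" --pt "0 0 -8" --pt "0 0 -11" --pt "3 -2.6 -11" --pt "6 -5.2 -11" --pt "9 -7.9 -11" --pt "12 -10.5 -11" --pt "15 -13.1 -11" --pt "18 -15.8 -11" --pt "21 -18.4 -11" --yaw '[0,0,0,0,0,-6,-12,-18,-24,-30]'

```text
clock: 1.88
ee_pos: [0.3528, -0.2297, 0.3538]
ee_rot: [0.878, 0.478, 0.0, 0.0]
ft_force: [0.6, -0.1, 0.7]
gripper_width: 0.093
```

```bash
python3 -c "
from h import *
plan([.5375,.229,.34],0)"
```

```text
{'dp': array([48.55, -9.39,  1.38]), 'pos': array([ 0.3528, -0.2297,  0.3538]), 'yang': np.float64(-32.87), 'q': array([-0.69,  0.  ,  1.8 ,  0.  ,  1.34, -0.11]), 'F': array([ 0.6, -0.1,  0.7]), 'w': 0.093, 'clk': 1.8833, 'tilt': array([ 0., -0., -1.]), 'yaw': np.float64(-32.87)}
```

carry_out --gripper '[-1,-1,-1,-1,-1,-1,-1,-1,-1,-1]' --pt "3.9 -0.8 0" --pt "7.8 -1.5 0" --pt "11.7 -2.3 0" --pt "15.6 -3 0" --pt "19.5 -3.8 0" --pt "23.4 -4.5 0" --pt "27.3 -5.3 0" --pt "31.2 -6 0" --pt "35.1 -6.8 0" --pt "39 -7.5 0" --yaw '[-4,-8,-12,-16,-20,-24,-28,-31,-32.9,-32.9]'

```text
clock: 2.72
ee_pos: [0.5034, 0.1382, 0.3537]
ee_rot: [0.708, 0.707, 0.0, 0.0]
ft_force: [0.5, -1.2, -0.1]
gripper_width: 0.0927
```

```bash
python3 -c "
from h import *
plan([.5375,.229,.25],0)"
```

```text
{'dp': array([ 9.09,  3.4 , 10.38]), 'pos': array([0.5034, 0.1382, 0.3537]), 'yang': np.float64(-0.09), 'q': array([ 0.18,  0.21,  1.57, -0.  ,  1.36,  0.18]), 'F': array([ 0.5, -1.2, -0.1]), 'w': 0.0927, 'clk': 2.7167, 'tilt': array([ 0.,  0., -1.]), 'yaw': np.float64(-0.09)}
```

carry_out --gripper '[-1,-1,-1,-1,-1,-1]' --pt "3 1.2 1" --pt "6 2.4 3.5" --pt "9 3.4 7" --pt "9.1 3.4 10.4" --pt "9.1 3.4 10.4" --pt "9.1 3.4 10.4" --yaw '[0,0,0,0,0,0]'

```text
clock: 3.22
ee_pos: [0.5369, 0.2266, 0.2489]
ee_rot: [0.708, 0.706, -0.002, -0.001]
ft_force: [0.3, 0.3, -0.3]
gripper_width: 0.0926
```

```bash
python3 - <<'E'
from h import *
import cv2
plan([.5375,.229,.055],0)
i=eyes.camera_info("wrist"); im=eyes.camera("wrist"); cv2.imwrite("pics/w1.png",im)
for t in ["sled_post","tub"]:
  for r in eyes.mark_of("wrist",t)[:3]: print(t,r,atz("wrist",r["at"],.055 if t=="sled_post" else .049,i))
im=eyes.camera("top"); cv2.imwrite("pics/t1.png",im)
E
```

```text
{'dp': array([ 0.27,  0.13, 19.39]), 'pos': array([0.5369, 0.2266, 0.2489]), 'yang': np.float64(-0.21), 'q': array([ 0.32,  0.41,  1.56, -0.  ,  1.18,  0.32]), 'F': array([ 0.3,  0.3, -0.3]), 'w': 0.0926, 'clk': 3.2167, 'tilt': array([-0.003, -0.001, -1.   ]), 'yaw': np.float64(-0.21)}
sled_post {'at': [26.1, 19.5], 'conf': 0.82} [0.21409607 0.45788232 0.055     ]
sled_post {'at': [139.8, 227.1], 'conf': 0.68} [0.3856124 0.1578324 0.055    ]
sled_post {'at': [261.4, 169.9], 'conf': 0.6} [0.54220921 0.23108974 0.055     ]
tub {'at': [89.6, 2.0], 'conf': 0.64} [0.32407655 0.45667038 0.049     ]
tub {'at': [103.5, 159.2], 'conf': 0.6} [0.34185205 0.24696479 0.049     ]
tub {'at': [158.8, 296.1], 'conf': 0.17} [0.3933545 0.0449902 0.049    ]
```

View pics/w1.png

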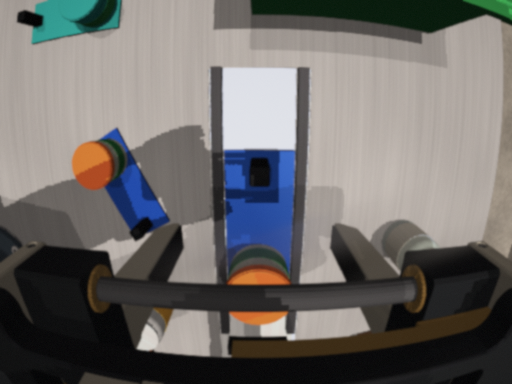

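The wrist view shows the post at (260,172), centred between the rails. The lane is parallel to the tool. Next I go down and grip it.

carry_out --gripper '[-1,-1,-1,-1,-1,-1,-1,-1]' --pt "0.1 0.1 3.5" --pt "0.2 0.2 7" --pt "0.3 0.2 10.5" --pt "0.3 0.2 14" --pt "0.3 0.2 16.5" --pt "0.3 0.2 18" --pt "0.3 0.2 18.9" --pt "0.3 0.2 18.9" --yaw '[0,0,0,0,0,0,0,0]'

```text
clock: 4.08
ee_pos: [0.5396, 0.2294, 0.0604]
ee_rot: [0.709, 0.705, -0.0, -0.0]
ft_force: [-0.6, -1.2, -0.4]
gripper_width: 0.093
```

carry_out --gripper '[1,1,1,1,1,1,1,1,1,1]' --pt "0 0 0" --pt "0 0 0" --pt "0 0 0" --pt "0 0 0" --pt "0 0 0" --pt "0 0 0" --pt "0 0 0" --pt "0 0 0" --pt "0 0 0" --pt "0 0 0" --yaw '[0,0,0,0,0,0,0,0,0,0]' --newtons 25

```text
clock: 4.92
ee_pos: [0.5395, 0.2298, 0.0606]
ee_rot: [0.709, 0.706, -0.0, -0.0]
ft_force: [-0.3, 0.5, 0.7]
gripper_width: 0.0309
```

```bash
python3 - <<'E'
from h import *
import cv2
plan([.5375,.13,.06],0)
cv2.imwrite("pics/w2.png",eyes.camera("wrist"));cv2.imwrite("pics/t2.png",eyes.camera("top"))
E
```

```text
{'dp': array([-9.98, -0.16,  0.06]), 'pos': array([0.5395, 0.2298, 0.0606]), 'yang': np.float64(-0.24), 'q': array([0.32, 0.65, 1.68, 0.  , 0.81, 0.33]), 'F': array([-0.3,  0.5,  0.7]), 'w': 0.0309, 'clk': 4.9167, 'tilt': array([-0., -0., -1.]), 'yaw': np.float64(-0.24)}
```

View pics/w2.png

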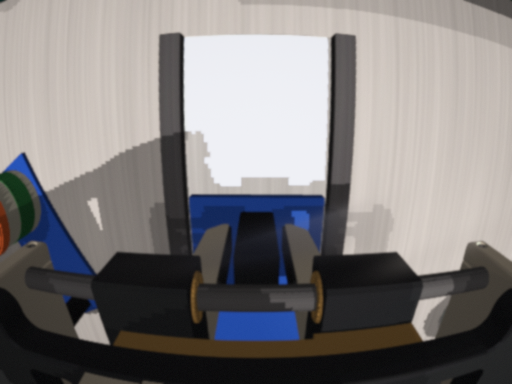

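Width is 31 mm and still closing on the post. I'll wait a little longer.

carry_out --gripper '[1,1,1,1,1]' --pt "0 0 0" --pt "0 0 0" --pt "0 0 0" --pt "0 0 0" --pt "0 0 0" --yaw '[0,0,0,0,0]'

```text
clock: 5.43
ee_pos: [0.5395, 0.2298, 0.0606]
ee_rot: [0.709, 0.706, -0.0, -0.0]
ft_force: [-0.2, -0.3, -0.8]
gripper_width: 0.0215
```

carry_out --gripper '[1,1,1,1,1,1,1,1,1,1]' --pt "-0.5 0 0" --pt "-1.5 0 0" --pt "-2.5 0 0" --pt "-3.5 0 0" --pt "-4.5 0 0" --pt "-5.5 0 0" --pt "-6.5 0 0" --pt "-7.5 0 0" --pt "-8.3 0 0" --pt "-8.8 0 0" --yaw '[0,0,0,0,0,0,0,0,0,0]'

```text
clock: 6.27
ee_pos: [0.5391, 0.1406, 0.0606]
ee_rot: [0.709, 0.705, -0.0, -0.0]
ft_force: [-0.9, 4.1, -1.6]
gripper_width: 0.0218
```

```bash
python3 -c "
from h import *
plan([.539,.13,.06],0)"
```

```text
{'dp': array([-1.06, -0.  ,  0.06]), 'pos': array([0.5391, 0.1406, 0.0606]), 'yang': np.float64(-0.28), 'q': array([ 0.17,  0.61,  1.76, -0.  ,  0.77,  0.18]), 'F': array([-0.9,  4.1, -1.6]), 'w': 0.0218, 'clk': 6.2667, 'tilt': array([-0., -0., -1.]), 'yaw': np.float64(-0.28)}
```

Friction is about 4 N. I'll advance gently until the stop is felt.

carry_out --gripper '[1,1,1,1,1]' --pt "-0.2 0 0" --pt "-0.4 0 0" --pt "-0.6 0 0" --pt "-0.8 0 0" --pt "-0.8 0 0" --yaw '[0,0,0,0,0]'

```text
clock: 6.68
ee_pos: [0.5391, 0.1336, 0.0606]
ee_rot: [0.708, 0.706, -0.0, 0.0]
ft_force: [-0.3, 0.7, -0.7]
gripper_width: 0.0221
```

carry_out --gripper '[1,1,1,1]' --pt "-0.1 0 0" --pt "-0.2 0 0" --pt "-0.3 0 0" --pt "-0.3 0 0" --yaw '[0,0,0,0]'

```text
clock: 7.02
ee_pos: [0.5391, 0.1307, 0.0606]
ee_rot: [0.709, 0.706, -0.0, 0.0]
ft_force: [0.4, 2.9, -1.4]
gripper_width: 0.0219
```

carry_out --gripper '[1,1,1,1]' --pt "-0.1 0 0" --pt "-0.2 0 0" --pt "-0.3 0 0" --pt "-0.3 0 0" --yaw '[0,0,0,0]'

```text
clock: 7.35
ee_pos: [0.5396, 0.13, 0.0614]
ee_rot: [0.709, 0.705, 0.002, -0.001]
ft_force: [-0.3, 22.9, 3.2]
gripper_width: 0.0218
```

The stop is felt firmly at y = 0.130, which matches the prediction. I'll release and look.

carry_out --gripper '[-0.3,-0.3,-0.3,-0.3,-0.3,-0.3]' --pt "0.1 0 0" --pt "0.1 0 0" --pt "0.1 0 0" --pt "0.1 0 0" --pt "0.1 0 0" --pt "0.1 0 0" --yaw '[0,0,0,0,0,0]'

```text
clock: 7.85
ee_pos: [0.5391, 0.1285, 0.0606]
ee_rot: [0.709, 0.706, -0.0, 0.0]
ft_force: [-0.4, 0.2, 0.6]
gripper_width: 0.0571
```

carry_out --gripper '[-0.3,-0.3,-0.3,-0.3,-0.3,-0.3,-0.3,-0.3,-0.3,-0.3]' --pt "0 0 -1" --pt "0 0 -4" --pt "0 0 -7" --pt "0 0 -11" --pt "0 0 -15" --pt "0 0 -19" --pt "0 0 -23" --pt "0 0 -27" --pt "0 0 -30" --pt "0 0 -30" --yaw '[0,0,0,0,0,0,0,0,0,0]'

```text
clock: 8.68
ee_pos: [0.5403, 0.1289, 0.3681]
ee_rot: [0.709, 0.706, 0.004, 0.003]
ft_force: [0.8, 0.0, 0.1]
gripper_width: 0.0603
```

```bash
python3 - <<'E'
from h import *
import cv2
np.set_printoptions(precision=4,suppress=True)
plan([.508,-.262,.34],-90)
i=eyes.camera_info("wrist")
cv2.imwrite("pics/w3.png",eyes.camera("wrist"))
cv2.imwrite("pics/s3.png",eyes.camera("side"))
for r in eyes.mark_of("side","bar")[:3]: print(r,atz("side",r["at"],.274))
for r in eyes.mark_of("side","sled_post")[:4]: print(r,atz("side",r["at"],.055))
for r in eyes.mark_of("wrist","sled_post")[:4]: print(r,atz("wrist",r["at"],.055,i))
E
```

```text
{'dp': array([-39.11,  -3.09,   2.71]), 'pos': array([0.5403, 0.1289, 0.3681]), 'yang': np.float64(-0.24), 'q': array([ 0.15,  0.26,  1.47, -0.  ,  1.4 ,  0.15]), 'F': array([0.8, 0. , 0.1]), 'w': 0.0603, 'clk': 8.6833, 'tilt': array([ 0.01 ,  0.002, -1.   ]), 'yaw': np.float64(89.76)}
{'at': [308.9, 253.5], 'conf': 0.84} [0.3808 0.1563 0.055 ]
{'at': [358.2, 145.8], 'conf': 0.76} [ 0.3273 -0.2824  0.055 ]
{'at': [254.9, 230.2], 'conf': 0.72} [0.5414 0.1265 0.055 ]
{'at': [254.9, 154.7], 'conf': 0.8} [0.5415 0.1327 0.055 ]
{'at': [152.0, 148.3], 'conf': 0.67} [0.3776 0.1465 0.055 ]
```

View pics/s3.png

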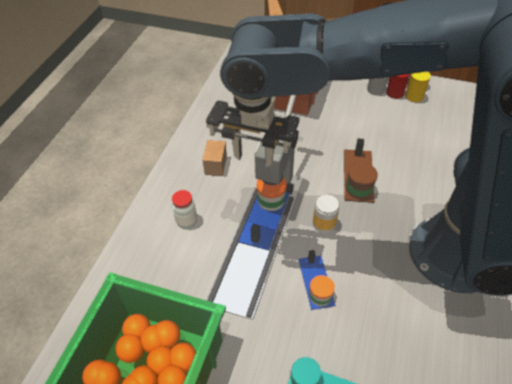

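View pics/w3.png

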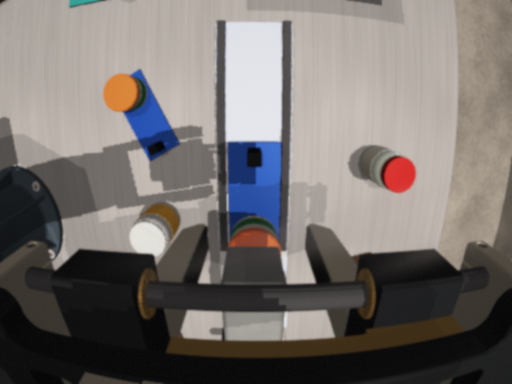

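carry_out --gripper '[1,1,1,1,1,1,1,1,1,1]' --pt "-2 -0.1 0" --pt "-6 -0.4 0" --pt "-10 -0.8 0" --pt "-14 -1.1 0" --pt "-18 -1.4 0" --pt "-22 -1.7 0" --pt "-26 -2 0" --pt "-30 -2.4 0" --pt "-34 -2.7 0" --pt "-38 -3.1 0" --yaw '[3,10,17,24,31,38,45,52,59,66]'

```text
clock: 9.77
ee_pos: [0.5057, -0.2529, 0.3594]
ee_rot: [0.979, 0.203, -0.001, -0.001]
ft_force: [0.5, 1.2, 0.5]
gripper_width: 0.0014
```

```bash
python3 - <<'E'
from h import *
plan([.508,-.263,.34],-90)
E
```

```text
{'dp': array([-0.18,  1.03,  1.94]), 'pos': array([ 0.5057, -0.2529,  0.3594]), 'yang': np.float64(-66.59), 'q': array([-0.55,  0.29,  1.45,  0.  ,  1.4 ,  0.62]), 'F': array([0.5, 1.2, 0.5]), 'w': 0.0014, 'clk': 9.7667, 'tilt': array([-0.002,  0.001, -1.   ]), 'yaw': np.float64(23.41)}
```

carry_out --gripper '[1,1,1,1,1,1]' --pt "-0.1 0.4 0.5" --pt "-0.2 0.8 1" --pt "-0.2 1 1.5" --pt "-0.2 1 1.9" --pt "-0.2 1 1.9" --pt "-0.2 1 1.9" --yaw '[6,12,18,23.4,23.4,23.4]'

```text
clock: 10.27
ee_pos: [0.5084, -0.2609, 0.3407]
ee_rot: [1.0, 0.005, -0.001, -0.001]
ft_force: [-1.4, 0.3, -0.7]
gripper_width: -0.0
```

```bash
python3 - <<'E'
from h import *
import cv2
plan([.508,-.263,.315],-90)
i=eyes.camera_info("wrist")
cv2.imwrite("pics/w4.png",eyes.camera("wrist"))
for r in eyes.mark_of("wrist","bar")[:3]: print(r,atz("wrist",r["at"],.274,i))
cv2.imwrite("pics/s4.png",eyes.camera("side"))
cv2.imwrite("pics/t4.png",eyes.camera("top"))
for r in eyes.mark_of("top","bar")[:3]: print(r,atz("top",r["at"],.274))
print(proj("wrist",[.533,-.263,.274],i),proj("wrist",[.489,-.263,.274],i))
E
```

```text
{'dp': array([-0.04,  0.22,  2.57]), 'pos': array([ 0.5084, -0.2609,  0.3407]), 'yang': np.float64(-89.47), 'q': array([-0.56,  0.31,  1.46, -0.  ,  1.37,  1.01]), 'F': array([-1.4,  0.3, -0.7]), 'w': -0.0, 'clk': 10.2667, 'tilt': array([-0.002,  0.001, -1.   ]), 'yaw': np.float64(0.53)}
{'at': [253.9, 179.0], 'conf': 0.75} [ 0.53543277 -0.26019649  0.274     ]
{'at': [173.9, 11.5], 'conf': 0.69} [ 0.65826095 -0.2025407   0.274     ]
{'at': [380.2, 186.9], 'conf': 0.66} [ 0.5339726  -0.26153032  0.274     ]
(np.float64(257.7795151291333), np.float64(182.31992101020194)) (np.float64(257.1892676071037), np.float64(238.02377234170103))
```

View pics/w4.png

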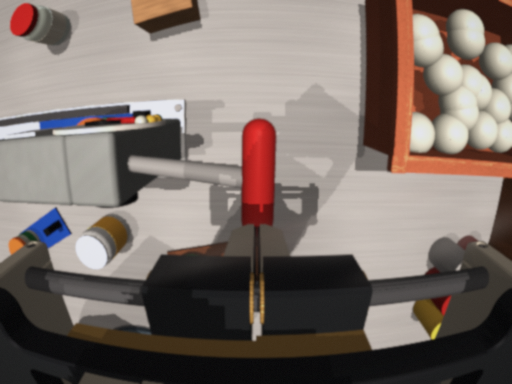

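View pics/s4.png

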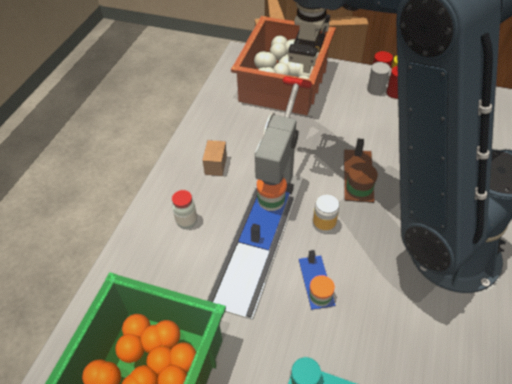

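View pics/t4.png

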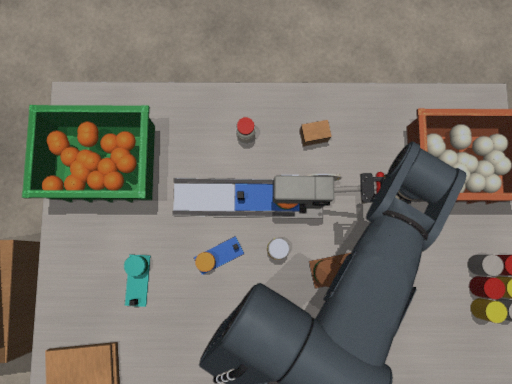

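carry_out --gripper '[1,1,1,1,1,1,1,1,1,1]' --pt "0 0.2 1.2" --pt "0 0.2 2.4" --pt "0 0.2 3" --pt "0 0.5 3.6" --pt "0 0.7 4.2" --pt "0 0.95 4.8" --pt "0 1.15 5.4" --pt "0 1.3 6" --pt "0 1.45 6.6" --pt "0 1.45 6.6" --yaw '[0.5,0.5,0.5,0.5,0.5,0.5,0.5,0.5,0.5,0.5]' --newtons 30

```text
clock: 11.35
ee_pos: [0.5089, -0.2766, 0.2759]
ee_rot: [1.0, -0.001, 0.0, 0.001]
ft_force: [-1.8, -4.8, 5.5]
gripper_width: 0.0007
```

```bash
python3 - <<'E'
from h import *
import cv2
cv2.imwrite("pics/w5.png",eyes.camera("wrist"))
for e in (.15,0,-.1,-.2,-.3,-.39):
  print(e); plan([.508,-.11-.17*np.cos(e),.237+.17*np.sin(e)],-90)
E
```

```text
0.15
{'dp': array([-0.09,  0.16,  1.39]), 'pos': array([ 0.5089, -0.2765,  0.2763]), 'yang': np.float64(-90.12), 'q': array([-0.58,  0.37,  1.54, -0.  ,  1.23,  1.  ]), 'F': array([-2.1, -4.1,  5.5]), 'w': -0.0, 'clk': 11.4, 'tilt': array([ 0.001, -0.002, -1.   ]), 'yaw': np.float64(-0.12)}
0
{'dp': array([-0.09,  0.34,  3.93]), 'pos': array([ 0.5089, -0.2765,  0.2763]), 'yang': np.float64(-90.12), 'q': array([-0.58,  0.37,  1.54, -0.  ,  1.23,  1.  ]), 'F': array([-2.1, -4.1,  5.5]), 'w': -0.0, 'clk': 11.4, 'tilt': array([ 0.001, -0.002, -1.   ]), 'yaw': np.float64(-0.12)}
-0.1
{'dp': array([-0.1 ,  0.26,  5.63]), 'pos': array([ 0.5089, -0.2765,  0.2763]), 'yang': np.float64(-90.12), 'q': array([-0.58,  0.37,  1.54, -0.  ,  1.23,  1.  ]), 'F': array([-2.1, -4.1,  5.5]), 'w': -0.0, 'clk': 11.4, 'tilt': array([ 0.001, -0.002, -1.   ]), 'yaw': np.float64(-0.12)}
-0.2
{'dp': array([-0.1 , -0.  ,  7.31]), 'pos': array([ 0.5089, -0.2765,  0.2763]), 'yang': np.float64(-90.12), 'q': array([-0.58,  0.37,  1.54, -0.  ,  1.23,  1.  ]), 'F': array([-2.1, -4.1,  5.5]), 'w': -0.0, 'clk': 11.4, 'tilt': array([ 0.001, -0.002, -1.   ]), 'yaw': np.float64(-0.12)}
-0.3
{'dp': array([-0.1 , -0.42,  8.96]), 'pos': array([ 0.5089, -0.2765,  0.2763]), 'yang': np.float64(-90.12), 'q': array([-0.58,  0.37,  1.54, -0.  ,  1.23,  1.  ]), 'F': array([-2.1, -4.1,  5.5]), 'w': -0.0, 'clk': 11.4, 'tilt': array([ 0.001, -0.002, -1.   ]), 'yaw': np.float64(-0.12)}
-0.39
{'dp': array([-0.1 , -0.94, 10.4 ]), 'pos': array([ 0.5089, -0.2765,  0.2763]), 'yang': np.float64(-90.12), 'q': array([-0.58,  0.37,  1.54, -0.  ,  1.23,  1.  ]), 'F': array([-2.1, -4.1,  5.5]), 'w': -0.0, 'clk': 11.4, 'tilt': array([ 0.001, -0.002, -1.   ]), 'yaw': np.float64(-0.12)}
```

View pics/w5.png

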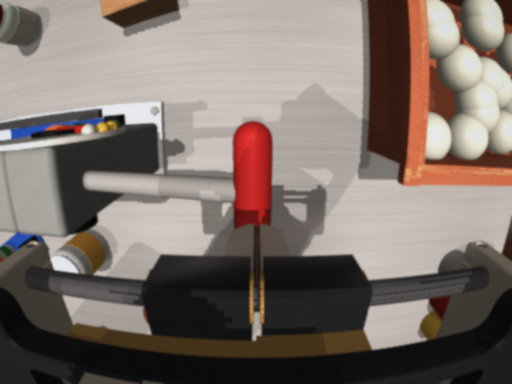

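carry_out --gripper '[1,1,1,1,1,1,1,1,1,1]' --pt "0 0.1 0.8" --pt "0 0.2 1.6" --pt "0 0.25 2.4" --pt "0 0.3 3.2" --pt "0 0.35 4" --pt "0 0.3 4.8" --pt "0 0.25 5.6" --pt "0 0.15 6.4" --pt "0 0 7.3" --pt "0 0 7.3" --yaw '[0,0,0,0,0,0,0,0,0,0]'

```text
clock: 12.23
ee_pos: [0.5094, -0.2762, 0.2028]
ee_rot: [1.0, -0.001, 0.001, 0.001]
ft_force: [0.1, -5.3, 6.8]
gripper_width: 0.0004
```

```bash
python3 - <<'E'
from h import *
import cv2
cv2.imwrite("pics/w6.png",eyes.camera("wrist"))
for e in (-.2,-.3,-.35,-.39):
  print(e); plan([.508,-.11-.17*np.cos(e),.237+.17*np.sin(e)],-90)
E
```

```text
-0.2
{'dp': array([-0.14,  0.03,  0.02]), 'pos': array([ 0.5094, -0.2763,  0.2034]), 'yang': np.float64(-90.1), 'q': array([-0.58,  0.45,  1.62, -0.  ,  1.08,  1.  ]), 'F': array([-1.7, -4.3,  7.2]), 'w': -0.0, 'clk': 12.2833, 'tilt': array([ 0.002, -0.002, -1.   ]), 'yaw': np.float64(-0.1)}
-0.3
{'dp': array([-0.14, -0.4 ,  1.67]), 'pos': array([ 0.5094, -0.2763,  0.2034]), 'yang': np.float64(-90.1), 'q': array([-0.58,  0.45,  1.62, -0.  ,  1.08,  1.  ]), 'F': array([-1.7, -4.3,  7.2]), 'w': -0.0, 'clk': 12.2833, 'tilt': array([ 0.002, -0.002, -1.   ]), 'yaw': np.float64(-0.1)}
-0.35
{'dp': array([-0.15, -0.67,  2.47]), 'pos': array([ 0.5094, -0.2763,  0.2034]), 'yang': np.float64(-90.1), 'q': array([-0.58,  0.45,  1.62, -0.  ,  1.08,  1.  ]), 'F': array([-1.7, -4.3,  7.2]), 'w': -0.0, 'clk': 12.2833, 'tilt': array([ 0.002, -0.002, -1.   ]), 'yaw': np.float64(-0.1)}
-0.39
{'dp': array([-0.15, -0.92,  3.1 ]), 'pos': array([ 0.5094, -0.2763,  0.2034]), 'yang': np.float64(-90.1), 'q': array([-0.58,  0.45,  1.62, -0.  ,  1.08,  1.  ]), 'F': array([-1.7, -4.3,  7.2]), 'w': -0.0, 'clk': 12.2833, 'tilt': array([ 0.002, -0.002, -1.   ]), 'yaw': np.float64(-0.1)}
```

View pics/w6.png

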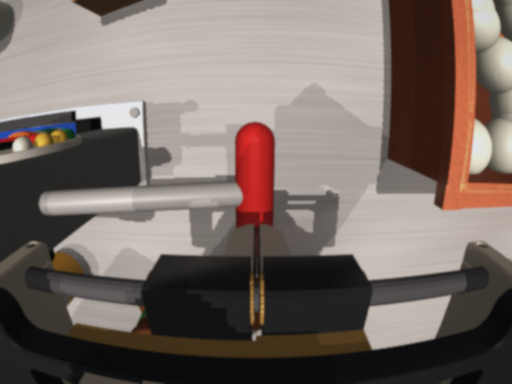

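carry_out --gripper '[1,1,1,1,1,1,1,1]' --pt "0 -0.1 0.5" --pt "0 -0.2 1" --pt "0 -0.35 1.5" --pt "0 -0.5 2" --pt "0 -0.65 2.4" --pt "0 -0.8 2.8" --pt "0 -0.9 3.1" --pt "0 -0.9 3.1" --yaw '[0,0,0,0,0,0,0,0]'

```text
clock: 12.95
ee_pos: [0.5096, -0.2674, 0.1726]
ee_rot: [1.0, -0.001, 0.001, 0.001]
ft_force: [-0.6, -5.3, 7.2]
gripper_width: 0.0006
```

```bash
python3 - <<'E'
from h import *
import cv2
a=eyes.camera("wrist");b=eyes.camera("top");c=eyes.camera("side")
cv2.imwrite("pics/w7.png",a)
cv2.imwrite("pics/t7.png",cv2.resize(b[150:240,150:410],None,fx=3,fy=3,interpolation=cv2.INTER_CUBIC));cv2.imwrite("pics/s7.png",cv2.resize(c[60:320,180:380],None,fx=2.2,fy=2.2,interpolation=cv2.INTER_CUBIC))
e=-.39
plan([.508,-.11-.17*np.cos(e),.237+.17*np.sin(e)],-90)
z=sense()["ee_pos"][2]; print("lever",.45-np.arcsin((z-.237)/.17))
E
```

```text
{'dp': array([-0.17, -0.03,  0.07]), 'pos': array([ 0.5097, -0.2676,  0.1731]), 'yang': np.float64(-90.1), 'q': array([-0.56,  0.48,  1.65, -0.  ,  1.01,  1.01]), 'F': array([-1.4, -4.5,  7.3]), 'w': 0.0008, 'clk': 13.1, 'tilt': array([ 0.002, -0.003, -1.   ]), 'yaw': np.float64(-0.1)}
lever 0.8354271469935917
```

View pics/w7.png

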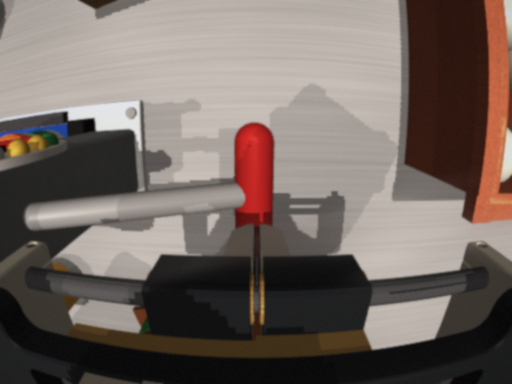

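View pics/s7.png

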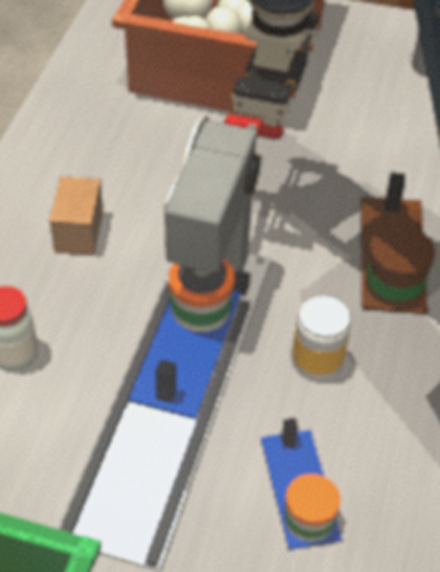

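View pics/t7.png

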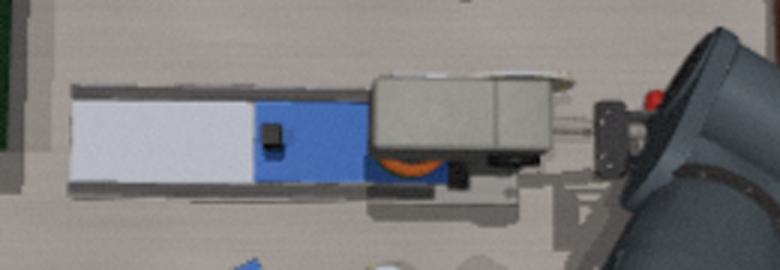

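```bash
python3 - <<'E'
import cv2,numpy as np
o=[cv2.resize(cv2.imread(f"pics/{n}.png")[85:185,0:200],None,fx=3.9,fy=3.9,interpolation=cv2.INTER_CUBIC)[:290] for n in ("w6","w7")]
cv2.imwrite("pics/z.png",np.vstack(o))
E
```

```text
(no output)
```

View pics/z.png

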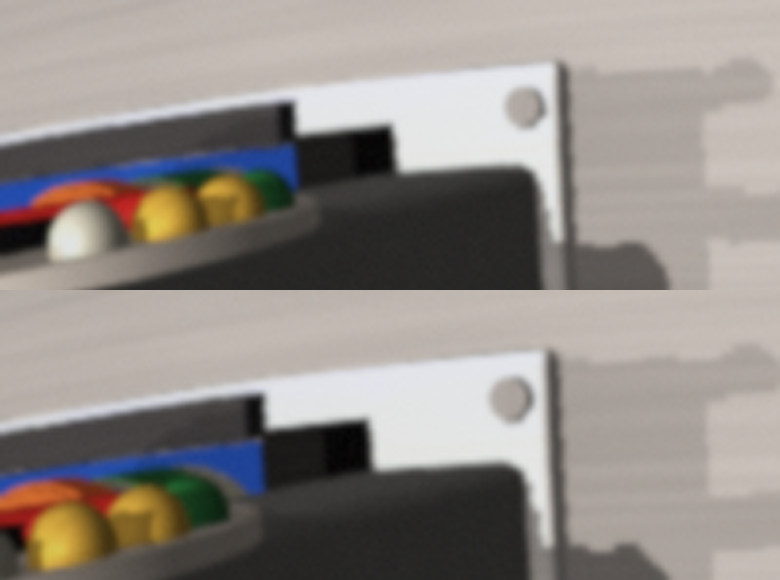

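carry_out --gripper '[1,1,1,1]' --pt "0 0 0.05" --pt "0 0 0.1" --pt "0 0 0.1" --pt "0 0 0.1" --yaw '[0,0,0,0]'

```text
clock: 13.43
ee_pos: [0.5096, -0.2674, 0.1723]
ee_rot: [1.0, -0.001, 0.001, 0.001]
ft_force: [-1.9, -2.9, 8.6]
gripper_width: 0.0007
```

```bash
python3 - <<'E'
from h import *
import cv2
f=[];zz=[];B=[]
for k in range(6):
    a=eyes.camera("wrist"); s=sense(); f.append(s["ft_force"]); zz.append(s["ee_pos"])
print(np.mean(f,0),np.mean(zz,0)); z=np.mean(zz,0)[2]; print("lever",.45-np.arcsin((z-.237)/.17))
i=eyes.camera_info("wrist")
for r in eyes.mark_of("wrist","bar")[:3]: print(r)
e=.45-.84
print(proj("wrist",[.534,-.11-.17*np.cos(e),.2+.17*np.sin(e)],i))
print([proj("wrist",[.534-.044,-.11-.17*np.cos(e),.2+.17*np.sin(e)],i), proj("wrist",[.534+.044,-.11-.17*np.cos(e),.2+.17*np.sin(e)],i)])
c=eyes.camera("side")
cv2.imwrite("pics/s8.png",cv2.resize(c[90:220,230:330],None,fx=4.5,fy=4.5,interpolation=cv2.INTER_CUBIC))
E
```

```text
[-1.25500833 -3.37996659  8.62172044] [ 0.50965098 -0.26737685  0.17226725]
lever 0.8406406511265517
{'at': [251.4, 193.8], 'conf': 0.69}
(np.float64(253.70662022491717), np.float64(194.8142666915959))
[(np.float64(254.05638907905745), np.float64(257.2249257531156)), (np.float64(253.40583739766382), np.float64(123.59307490522136))]
```

View pics/s8.png

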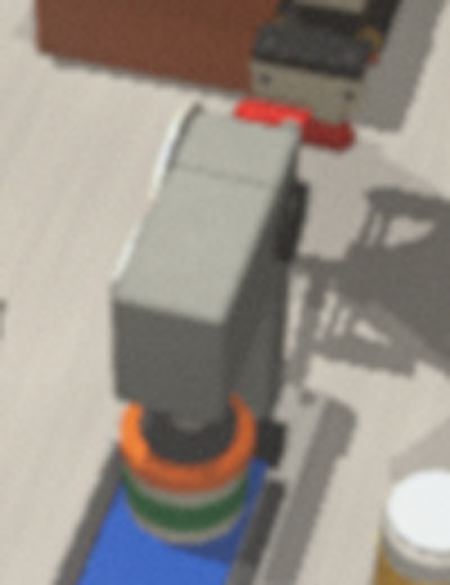

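The lever reads about 0.840 with a steady 8.6 N, and the ram sits on the lid. I'll do a last check of the sled and bystanders, then hand in.

```bash
python3 - <<'E'
from h import *
np.set_printoptions(precision=4,suppress=True)
eyes.camera("side")
for t,z in [("sled_post",.055),("tin",0),("jar",0),("carton",0)]:
    for r in eyes.mark_of("side",t)[:4]: print(t,r["at"],r["conf"],atz("side",r["at"],z))
s=sense(); print(s["ee_pos"],s["ft_force"],s["clock"])
manip.sign_off()
E
```

```text
sled_post [308.2, 255.6] 0.86 [0.381  0.1633 0.055 ]
sled_post [357.6, 144.9] 0.7 [ 0.3298 -0.2859  0.055 ]
sled_post [255.1, 229.1] 0.66 [0.542  0.1227 0.055 ]
tin [323.2, 220.8] 0.97 [ 0.3723 -0.0015  0.    ]
jar [187.1, 217.1] 0.98 [0.7617 0.1038 0.    ]
carton [211.6, 162.2] 0.92 [ 0.7721 -0.1268  0.    ]
[ 0.5096 -0.2674  0.1723] [-1.1723 -2.5039  8.5225] 14.0833
the job is handed in; nothing more can be done
```

The sled is home against the stop, and the lever was held down in the third notch with the press squeezing the lid. I handed it in at 14.1 s, still holding the lever.

- **Sled:** I gripped the post of the larger blue sled and slid it about 10 cm along the lane. The stop pushed back with about 23 N with the post at y ≈ 0.130 m, as predicted. I then let go. The wrist view during the press showed the sled's end against the stop.
- **Lever:** I pressed the bar with the closed fingertips through the first two notches. The fingertip height puts the lever at about 0.840 rad. The force was steady at 8.5 N upward, inside the 6–9 N given for the third notch. The side picture shows the ram's plate on the orange lid.
- **Bystanders:** The networks' side-view pixels for the jar and carton were the same as at the start within about 1 px. The tin's mark shifted about 4 px, but it stood where it was in the pictures and the arm went nowhere near it.

**Not checked, or in disagreement:**
- I couldn't read the lever's pointer against the green mark, so the notch rests on the height and force.
- I didn't measure how far the lid was pressed down.
- The last network reading put the post at y = 0.123 m, against 0.130 m where the gripper held it at the stop. I took that as error in the network, because its earlier readings also scattered by several millimetres.

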